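# Book out a boxed game with the hand scanner

### The job

Book out the green game: lift the yellow-headed hand scanner out of its black dock, lay it flat, belly down, on the teal mat and let go, then take it again by the handle across the orange squeeze bar. Point its dark red window squarely at the middle of the green game's bar-code label from about 8 cm away and hold it still there with the bar squeezed in for a full second. Then lay it back on the mat, belly down, and let go; never drop it, do not scan the red game, and leave the other things on the table where they are.

Things in the scene. Friction and masses are not known exactly. Their poses are not given: they have to be found in the camera images.
- scanner: Hand scanner, 190 mm long, 0.24 kg nominal (varies): grey handle 34 wide (y) x 38 high (z), from x = -95 to +25 mm; yellow head 48 wide x 44 high, from x = +25 to +95 mm. Origin: centre of its flat belly (underside). x points from the tail to the window, z up out of its back. It starts lying in the dock, belly 8 mm above the table, at the dock's origin and yaw.
- window (a point): Centre of the dark red window at the head's front end, 95 mm ahead of the scanner's origin and 22 mm above its belly. The beam leaves along the scanner's x axis.
- trigger (a joint): Orange squeeze bar, pushed in metres: 0 out, 0.004 fully in. Sprung: about 2.5 N starts it, 8.8 N gives 0.0025 (it works from there on), 12.5 N is fully in. It is in only while it is squeezed.
- squeeze_bar (a point): Middle of the bar's outer face. The bar lies on the handle's left side (+y), 60 mm long, 26 mm high, standing out 6 mm (40 mm across bar and handle when out); its middle is 10 mm behind the scanner's origin (x = -10), 19 mm above the belly. Squeezed by gripping the handle across its width here.
- dock: Black charging trough, fixed, 122 mm long, 70 wide, 44 high. Origin on the table under the scanner's origin, x along the docked scanner's x. Floor 8 mm high, 10 mm thick side walls 44 mm high from x = -90 to +16 mm that hide both sides of the handle and the bar (about 4 mm play each side), an end wall behind the tail, open above and ahead. Only the yellow head, sticking out ahead, has free sides; lift straight up by at least 45 mm.
- mat: Teal mat with blue rim, fixed, 220 (x) x 160 (y) mm, 4 mm thick. Origin: centre of its underside on the table.
- game_green: Boxed game, green box 40 thick x 150 wide x 125 high (mm), fixed on a black easel and leaning back 25 degrees (0.436 rad). Origin: centre of the box's underside, about 36 mm above the table. Axes lean with the box: x goes into the front face (away from the viewer, sloping down), y along the width, z up the box. The one to scan.
- label_green (a point): Centre of the white 60 x 40 mm bar-code label on the green game's front face, 65 mm up the box's front; axes as game_green.
- game_red: Boxed game, red box 40 thick x 150 wide x 125 high (mm), fixed on a black easel and leaning back 25 degrees (0.436 rad). Origin: centre of the box's underside, about 36 mm above the table. Axes lean with the box: x goes into the front face (away from the viewer, sloping down), y along the width, z up the box. Not to be scanned.
- label_red (a point): Centre of the label on the red game's front face, same place as on the green one; axes as game_red.
- tile_rack: Black tile rack, 190 x 50 x 47 mm, loose bystander. Origin: centre of underside, x along its length.
- mug: Blue mug, 76 mm across, 85 high, handle to +y, loose bystander. Origin: centre of underside.
- timer: Wooden sand timer with amber glass, 52 mm across, 90 high, loose bystander. Origin: centre of underside.
- card_tin: Blue card tin, 97 x 67 x 35 mm, loose bystander. Origin: centre of underside.
- domino_box: Wooden domino box, 110 x 50 x 36 mm, loose bystander between dock and mat. Origin: centre of underside.

How it is judged:
By the outcome, as a careful person would: the job done as asked, in the order asked, and still so for the second after the job is handed in, with the robot touching nothing.
It also fails if it takes over 67 s, if anything falls off the work surface, if the arm or the gripper's body presses on something with over 40 N, if the wrist force passes 120 N, or if a joint passes its speed limit or range.

### The arm

A 6-joint arm with a two-finger parallel gripper is mounted at the origin on the work surface. World frame = base frame: x ahead of the robot, y to its left, z up, the work surface at z = 0. Lengths are in m, angles in rad, forces in N, time in s.
With the tool pointing down it reaches from about 0.375 to 0.825 m from the base axis. Payload 5.5 kg.
Tool frame: the origin (TCP) lies at the very end of the fingers, on their centre line; the grasp point (between the pads) lies behind it (manip.grasp_offset is the z of the grasp point in the tool frame, in m); z points along the fingers, y is the line along which they close (so a half turn about z gives the same grasp; the last joint's range is limited). The gripper opens to 85 mm and grips with 20 to 120 N. Pads are 22 mm wide; open, the fingers measure 114 mm over their backs; the gripper's body (76 mm by 85 mm) begins 54 mm behind the grasp point. The pads swing forward as they close: fully open they stand 13 mm farther back than shut.
Start: joints at [-1.181, 0.314, -0.047, 1.21, 0, 1.571], TCP at [0.228, -0.555, 0.231] pointing down, gripper open.
Joint ranges: [-2.67, 2.67], [-0.69, 1.73], [-1.03, 1.25], [-2.08, 2.16], [-1.42, 1.45], [-3.14, 3.14]. Speed limits (rad/s): [2.39, 2.39, 3.01, 3.14, 3.14, 3.14].

### API

Orientations are given as a unit quaternion [x, y, z, w].
In Python, from bench import sensors, vision, manip gives the robot as it stands.
- The arm moves only by the tool send_rows, never from a script. Its argument "steps" is one flat list of numbers, 6 for each row, row after row: the shift along the tool's x, y, z in m, then the turn, a rotation vector about the tool's x, y, z in units of 5 degrees (1.0 is 5 degrees). A call has 1 to 10 rows; each row shifts and turns the commanded pose from where the row before left it, along the tool's axes as they then stand; what a row does not reach is not made up. A row lasts 1/10 s, in which the tool goes at most 50 mm and 8.59 degrees, less where a joint would pass 70% of its speed; a pose out of reach is approached as far as the arm can. A call is refused whole if a number of a shift passes 0.05 or a number of a turn 1, either way. A call with a gripper value outside its range is refused whole. "jaw" is the finger opening in m, from 0 to 0.0854, set as the call begins (left out, the last holds). The fingers move at their own pace and stop on an object; the grip force is fixed at half the most. Time passes only in rows, so rows that do not move let the fingers close. It gives the time, the measured TCP pose, the force, the opening and the grip force at its end, in the units of the state.
- sensors.state(): the state, without advancing time (a new reading comes with each control period).
- vision.get_image(name): name is "side" or "top" or "wrist"; returns a dict with "pixels" (420x560x3 uint8, red, green, blue), "camera_matrix" (3x3 intrinsics, pixels), "view" (4x4, takes a point from world to camera coordinates). Camera axes: x right, y down, z forward; pixel columns grow to the right and rows downward; lengths in m; the calibration is good to about 2 mm. A picture is of the moment at which its call begins. There is no depth.
- manip.hand_in(): hands the job in; it is judged then, once.
Trained networks look in the newest picture that a camera, given by its name, has taken for a name from the list of things; names that differ only in an ending like _2 or _b are one class to them, and where a whole thing is asked for, a point or a joint stands for the part that bears it (a point fixed in the world has none). Each returns a list of dicts, best first, with "p" (0 to 1); they miss things now and then, are a little off and sometimes report something else, mostly with a low value. They report only what shows in the picture. A call takes as long as a camera call.
- vision.outline_of(camera, query): "mask" (420x560 bool, what is visible of it) and "centre" ([row, column] in pixels, amid what is visible of it).
The state is a dict: "time_s": time; "qpos": joint angles; "qd": joint speeds; "tau": joint torques, N m; "ee_pos": TCP position; "ee_rot": TCP orientation; "wrist_force": force on the tool from outside, world axes, zero at the start; "torque": the same for the moment, N m; "grip_width": opening from 0.0 (shut) to 1.0 (fully open); "grip_force": force on a finger pad.
Only numpy, scipy, OpenCV 4.12 (cv2) and the standard library are available. Lean on these libraries where they do the work, as an engineer would, in place of code of your own. Each camera call takes 0.05 s, during which the arm holds its last target. There are 200 camera calls.

## Working session

There is one attempt and no reset: what is moved stays moved. The work goes in short steps, Python scripts to look and compute and a tool call to move; the robot and the scene stay as the last step left them, time stands still between calls to the robot, and variables do not carry over. Pictures are saved under pics/ and viewed, at most 10 in all, crops included, and the job is handed in when it is done.

Besides the shell and the picture viewer there is one more tool, called as name(argument=value, ...) on one line, values as JSON. send_rows: Moves the arm, as the interface text tells. Its arguments: {"type":"object","properties":{"steps":{"type":"array","items":{"type":"number"}},"jaw":{"type":"number"}},"required":["steps"]}

```bash
mkdir -p pics; ls; python3 - <<'E'
from bench import sensors, vision, manip
import cv2, numpy as np
print(manip.grasp_offset, sensors.state())
for n in ["top","side"]:
    d=vision.get_image(n); cv2.imwrite(f"pics/{n}0.png",d["pixels"][:,:,::-1]); print(n,np.round(d["camera_matrix"],1).tolist(),np.round(d["view"],4).tolist())
    for q in ["scanner","window","dock","mat","game_green","label_green","game_red","label_red","domino_box","mug","timer","card_tin","tile_rack"]:
        r=vision.outline_of(n,q)
        print(q,[(round(x["p"],2),np.round(x["centre"]).tolist(),int(x["mask"].sum())) for x in r[:2]])
E
```

```text
pics
-0.0187 {'time_s': 0.0, 'qpos': array([-1.18101225e+00,  3.14225468e-01, -4.80817224e-02,  1.21020162e+00,
        1.95051770e-05,  1.57081162e+00]), 'qd': array([ 0.00143141,  0.00157135, -0.00218813,  0.0026116 , -0.00368809,
       -0.00052885]), 'tau': array([ 6.48932401e-04, -5.39590931e+01,  3.39748478e+01,  1.92934944e-02,
        1.06681061e-04,  4.05878264e-07]), 'ee_pos': array([ 0.22777814, -0.55445413,  0.23043374]), 'ee_rot': array([ 9.81069706e-01,  1.93653038e-01, -1.56258678e-04, -8.41918817e-04]), 'wrist_force': array([-0.41629974,  0.18970299, -0.39786229]), 'torque': array([-0.01069549, -0.02685979, -0.03580967]), 'grip_force': 0.0, 'grip_width': 0.9997803407206921}
top [[497.7, 0.0, 278.9], [0.0, 497.7, 204.6], [0.0, 0.0, 1.0]] [[0.0089, -0.9997, 0.0212, -0.0177], [-0.9951, -0.0109, -0.0978, 0.5464], [0.0981, -0.0202, -0.995, 1.4682], [0.0, 0.0, 0.0, 1.0]]
scanner [(0.95, [231.0, 334.0], 1056), (0.75, [145.0, 332.0], 1918)]
window [(0.77, [235.0, 332.0], 885), (0.35, [170.0, 143.0], 380)]
dock [(0.94, [250.0, 325.0], 463)]
mat [(0.59, [239.0, 203.0], 3859)]
g
[... 527 characters left out ...]
.0, 1.0]] [[-0.6738, -0.7388, 0.0118, 0.3783], [-0.3909, 0.3428, -0.8542, 0.2934], [0.6271, -0.5802, -0.5198, 1.1567], [0.0, 0.0, 0.0, 1.0]]
scanner [(0.98, [214.0, 346.0], 902)]
window [(0.83, [217.0, 345.0], 757), (0.64, [235.0, 358.0], 773)]
dock [(0.67, [233.0, 359.0], 701)]
mat [(0.61, [288.0, 253.0], 3983)]
game_green [(0.68, [202.0, 216.0], 2457)]
label_green [(0.73, [205.0, 215.0], 2491)]
game_red [(0.95, [174.0, 282.0], 1835)]
label_red [(0.63, [172.0, 285.0], 1872)]
domino_box [(0.73, [260.0, 322.0], 882)]
mug [(0.69, [178.0, 389.0], 115), (0.61, [267.0, 139.0], 764)]
timer [(0.63, [268.0, 142.0], 776)]
card_tin [(0.87, [178.0, 364.0], 515)]
tile_rack [(0.84, [323.0, 162.0], 1557)]
```

```bash
python3 - <<'E'
import cv2
a=cv2.imread("pics/top0.png")[110:310,100:460]; cv2.imwrite("pics/topc.png",cv2.resize(a,None,fx=2.2,fy=2.2,interpolation=cv2.INTER_CUBIC))
a=cv2.imread("pics/side0.png")[130:350,90:450]; cv2.imwrite("pics/sidec.png",cv2.resize(a,None,fx=2.2,fy=2.2,interpolation=cv2.INTER_CUBIC))
E
```

```text
(no output)
```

View pics/topc.png

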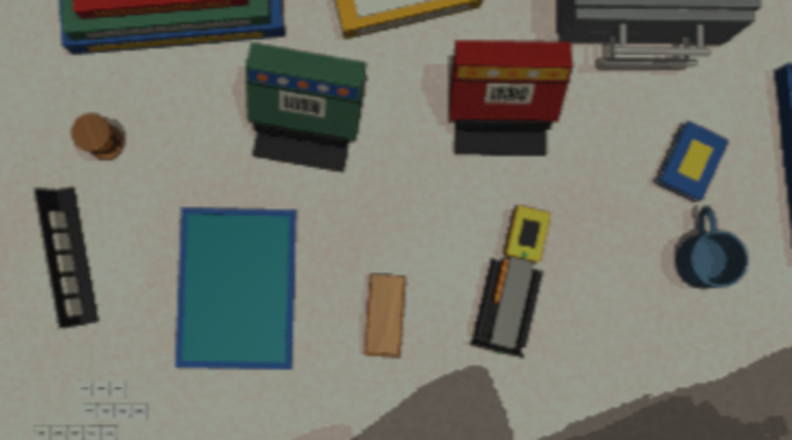

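View pics/sidec.png

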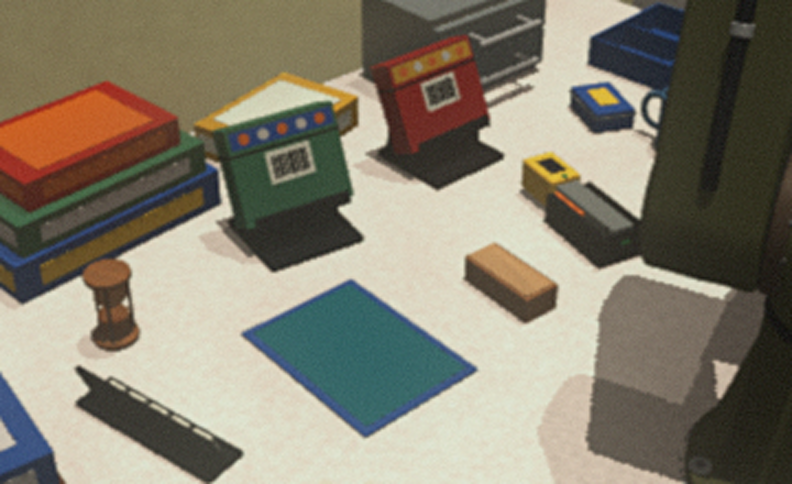

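The top crop shows the scanner with its yellow head at about full-image (341,216), pointing away from the robot and a little to the right. The green label is at (237,157), the mat is around (207,241) and the domino box is at (275,253). In the side crop the green label is at (221,204) and the yellow head at (340,212). I'll fit box models to colour masks in both views.

```bash
cat > h.py <<'E'
import numpy as np, cv2
from scipy.spatial.transform import Rotation as R
from scipy.optimize import minimize
from bench import sensors, vision, manip
def proj(d,P):
    P=np.atleast_2d(P); c=P@d["view"][:3,:3].T+d["view"][:3,3]; u=c@d["camera_matrix"].T; return u[:,:2]/u[:,2:]
def box(x0,x1,y0,y1,z0,z1): return np.array([[x,y,z] for x in(x0,x1) for y in(y0,y1) for z in(z0,z1)])
def cmask(d,lo,hi,roi):
    h=cv2.cvtColor(d["pixels"],cv2.COLOR_RGB2HSV); m=np.zeros(h.shape[:2],np.uint8)
    r0,r1,c0,c1=roi; m[r0:r1,c0:c1]=cv2.inRange(h[r0:r1,c0:c1],lo,hi)
    n,l,s,_=cv2.connectedComponentsWithStats(m); k=1+s[1:,4].argmax(); return l==k
def hullfill(m):
    p=np.argwhere(m)[:,::-1].astype(np.int32); o=np.zeros(m.shape,np.uint8); cv2.fillConvexPoly(o,cv2.convexHull(p),1); return o>0
def sil(d,P):
    o=np.zeros((420,560),np.uint8); cv2.fillConvexPoly(o,cv2.convexHull(np.round((proj(d,P)+.0)*16).astype(np.int32)),255,cv2.LINE_AA,4); return o/255.
def fit(ds,ms,world,p0,sc=(.02,.02,.15)):
    f=lambda p:sum(1-np.minimum(a:=sil(d,world(p)),m).sum()/np.maximum(a,m).sum() for d,m in zip(ds,ms))
    best=min((minimize(f,p0,method="Nelder-Mead",options=dict(initial_simplex=np.vstack([p0]+[np.array(p0)+s*np.eye(len(p0))[i]*sc[i] for i in range(len(p0))]),xatol=1e-5,fatol=1e-6,maxiter=600)) for s in(1,-1,.4)),key=lambda r:r.fun)
    return best.x,best.fun
def world(p,B,z,lean=0):
    return R.from_euler("ZY",[p[2],lean]).apply(B)+[p[0],p[1],z]
def ray(d,uv,z):
    Rm,t=d["view"][:3,:3],d["view"][:3,3]; c=-Rm.T@t; r=Rm.T@np.linalg.solve(d["camera_matrix"],[*uv,1]); return c+r*(z-c[2])/r[2]
E
cat > m.py <<'E'
from h import *
T=vision.get_image("top");S=vision.get_image("side");ds=[T,S]
def go(nm,lo,hi,rT,rS,B,z,p0,lean=0,hf=True):
    ms=[cmask(T,lo,hi,rT),cmask(S,lo,hi,rS)]
    if hf: ms=[hullfill(m) for m in ms]
    print(nm,[int(m.sum()) for m in ms],ray(T,np.argwhere(ms[0]).mean(0)[::-1],z).round(4))
    w=lambda p:world(p,B,z,lean)
    for D,M in ((ds,ms),(ds[:1],ms[:1]),(ds[1:],ms[1:])):
        x,f=fit(D,M,w,p0); print("   ",x.round(4),round(f,3))
go("mat",(80,90,40),(125,255,255),(195,285,170,245),(250,335,195,310),box(-.11,.11,-.08,.08,0,.004),0,[.43,.17,0])
go("head",(18,110,80),(38,255,255),(195,240,320,360),(190,235,320,370),box(.025,.095,-.024,.024,0,.044),.008,[.43,-.17,-.15])
go("green",(40,60,20),(130,255,255),(125,185,205,275),(170,240,185,255),box(-.02,.02,-.075,.075,0,.125),.036,[.7,.12,-.1],.436)
go("domino",(5,60,40),(20,255,255),(225,280,255,295),(230,285,290,350),box(-.055,.055,-.025,.025,0,.036),0,[.42,.0,0])
# label points
for d,g in((T,(237.3,157.3)),(S,(221.4,203.6))):
    pass
ML=[]
A=[]
for d,g in((T,(237.3,157.3)),(S,(221.4,203.6))):
    K,V=d["camera_matrix"],d["view"]; M=K@V[:3]
    A+=[g[0]*M[2]-M[0],g[1]*M[2]-M[1]]
A=np.array(A);print("label tri",np.linalg.lstsq(A[:,:3],-A[:,3],rcond=None)[0].round(4))
E
python3 m.py
```

```text
mat [3813, 3786] [0.436  0.2043 0.    ]
    [ 0.4388  0.202  -0.0163] 0.151
    [ 0.4374  0.2037 -0.0195] 0.061
    [ 0.4409  0.1971 -0.0086] 0.082
head [400, 399] [ 0.5158 -0.1974  0.008 ]
    [ 0.4584 -0.1726 -0.378 ] 0.534
    [ 0.4559 -0.1767 -0.292 ] 0.19
    [ 0.4687 -0.1735 -0.5225] 0.305
green [1878, 2520] [0.7059 0.1129 0.036 ]
    [ 0.6653  0.109  -0.1332] 0.197
    [ 0.6654  0.1128 -0.1697] 0.096
    [ 0.6669  0.101  -0.0452] 0.084
domino [677, 937] [ 0.4017 -0.0005  0.    ]
    [ 0.4017 -0.0007 -0.0811] 0.193
    [ 4.02e-01 -1.00e-04 -7.40e-02] 0.066
    [ 0.4022 -0.0043 -0.1429] 0.099
label tri [0.6737 0.1096 0.1043]
```

```bash
cat > plan.py <<'E'
import sys
from h import *
def toolR(yaw,pitch=0):  # scanner-aligned tool: tool x=scanner x, tool z=-scanner z
    return R.from_euler("ZY",[yaw,pitch])*R.from_rotvec([np.pi,0,0])
def plan(pos,Rt,n,start=None):
    s=sensors.state(); p,r=(s["ee_pos"],R.from_quat(s["ee_rot"])) if start is None else start
    rv=(r.inv()*Rt).as_rotvec(); out=[]
    for i in range(n):
        ra=r*R.from_rotvec(rv*i/n); d=ra.inv().apply((np.array(pos)-p)/n)
        out.append([*d.round(4),*(np.degrees(rv/n)/5).round(3)])
    print(str(np.array(out).ravel().tolist()).replace(" ",""))
E
python3 -c "
from plan import *
plan([.46,-.175,.23],toolR(-.25),10)"
```

```text
[0.0359,-0.0263,0.0001,-0.0,0.0,0.733,0.0341,-0.0286,0.0001,-0.0,0.0,0.733,0.0322,-0.0307,0.0001,-0.0,0.0,0.733,0.0302,-0.0327,0.0001,-0.0,0.0,0.733,0.0281,-0.0346,0.0001,-0.0,0.0,0.733,0.0258,-0.0363,0.0001,-0.0,0.0,0.733,0.0234,-0.0379,0.0001,-0.0,0.0,0.733,0.021,-0.0393,0.0001,-0.0,0.0,0.733,0.0184,-0.0405,0.0001,-0.0,0.0,0.733,0.0158,-0.0416,0.0001,-0.0,0.0,0.733]
```

send_rows(steps=[0.036,-0.026,0,0,0,0.73,0.034,-0.029,0,0,0,0.73,0.032,-0.031,0,0,0,0.73,0.03,-0.033,0,0,0,0.73,0.028,-0.035,0,0,0,0.73,0.026,-0.036,0,0,0,0.73,0.023,-0.038,0,0,0,0.73,0.021,-0.039,0,0,0,0.73,0.018,-0.04,0,0,0,0.73,0.016,-0.042,0,0,0,0.73], jaw=0.0854)

```text
time_s: 2.5
ee_pos: [0.4591, -0.1727, 0.2316]
ee_rot: [0.992, -0.125, 0.0, 0.0]
wrist_force: [-0.3, 0.1, -0.3]
grip_width: 0.999
grip_force: 0.0
```

send_rows(steps=[0,0,0,0,0,0,0,0,0,0,0,0])

```text
time_s: 2.7
ee_pos: [0.4587, -0.1735, 0.2313]
ee_rot: [0.993, -0.122, -0.0, 0.0]
wrist_force: [-0.8, -1.0, -0.2]
grip_width: 0.999
grip_force: 0.0
```

```bash
python3 - <<'E'
from h import *
s=sensors.state(); print(s["time_s"],s["ee_pos"],R.from_quat(s["ee_rot"]).as_matrix().round(3).tolist())
d=vision.get_image("wrist"); cv2.imwrite("pics/w1.png",d["pixels"][:,:,::-1]); np.savez("w1.npz",**d)
print(d["camera_matrix"].round(1).tolist(),d["view"].round(4).tolist())
for q in["scanner","dock"]:
    print(q,[(round(x["p"],2),np.round(x["centre"]).tolist(),int(x["mask"].sum())) for x in vision.outline_of("wrist",q)[:2]])
E
```

```text
2.7 [ 0.4587179  -0.17353514  0.23131443] [[0.97, -0.242, -0.0], [-0.242, -0.97, -0.0], [-0.0, 0.0, -1.0]]
[[339.6, 0.0, 281.1], [0.0, 339.6, 209.1], [0.0, 0.0, 1.0]] [[-0.2407, -0.9706, -0.0003, -0.058], [-0.925, 0.2293, 0.3029, 0.4251], [-0.2939, 0.0731, -0.953, 0.5281], [0.0, 0.0, 0.0, 1.0]]
scanner [(0.71, [161.0, 288.0], 7941)]
dock [(0.58, [229.0, 271.0], 3908)]
```

View pics/w1.png

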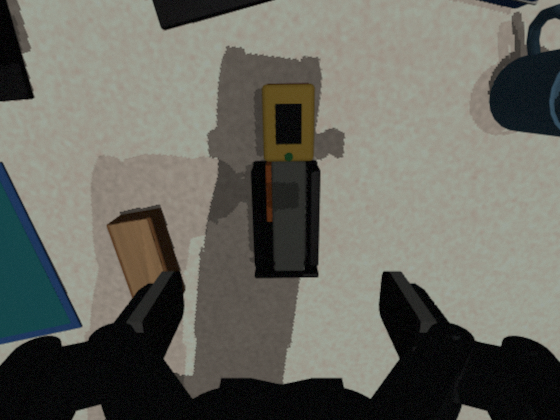

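The wrist view shows the yellow head top from (264,84) to (313,161). The dock lies behind it and is nearly aligned with the image columns.

```bash
python3 - <<'E'
from plan import *
d=dict(np.load("w1.npz"))
for uv in[(264,84),(313,84),(313.5,161),(263.5,161)]: print(ray(d,uv,.052).round(4))
for uv in[(252.5,162),(320,162),(318,272),(256,272)]: print("dock",ray(d,uv,.044).round(4))
m=hullfill(cmask(d,(12,90,30),(40,255,255),(75,175,250,325))); print(m.sum())
x,f=fit([d],[m],lambda p:world(p,box(.025,.095,-.024,.024,0,.044),.008),[.46,-.17,-.25]); print(x.round(4),f)
g=x[:2]+.047*np.array([np.cos(x[2]),np.sin(x[2])]); print(g)
plan([*g,.09],toolR(x[2]),5)
E
```

```text
[ 0.5523 -0.181   0.052 ]
[ 0.5418 -0.2235  0.052 ]
[ 0.4743 -0.2092  0.052 ]
[ 0.4857 -0.1629  0.052 ]
dock [ 0.4862 -0.1515  0.044 ]
dock [ 0.4703 -0.2156  0.044 ]
dock [ 0.3534 -0.1887  0.044 ]
dock [ 0.3696 -0.1234  0.044 ]
4170
[ 0.4547 -0.1808 -0.2162] 0.043678949100953046
[ 0.50056835 -0.19087883]
[0.0091,0.0009,0.0283,0.001,0.001,-0.074,0.009,0.001,0.0283,0.001,0.001,-0.074,0.009,0.001,0.0283,0.001,0.001,-0.074,0.009,0.0011,0.0283,0.001,0.001,-0.074,0.009,0.0012,0.0283,0.001,0.001,-0.074]
```

send_rows(steps=[0.009,0.001,0.028,0,0,-0.1,0.009,0.001,0.028,0,0,0,0.009,0.001,0.028,0,0,0,0.009,0.001,0.028,0,0,0,0.009,0.001,0.028,0,0,0,0,0,0,0,0,0,0,0,0,0,0,0])

```text
time_s: 3.55
ee_pos: [0.4999, -0.1907, 0.0914]
ee_rot: [0.993, -0.12, -0.001, -0.0]
wrist_force: [0.1, 0.6, 0.8]
grip_width: 1.001
grip_force: 0.0
```

```bash
python3 - <<'E'
from plan import *
s=sensors.state(); print(s["time_s"],s["ee_pos"],R.from_quat(s["ee_rot"]).as_matrix().round(3).tolist())
plan([.5007,-.1909,.012],toolR(-.235),4)
d=vision.get_image("wrist"); cv2.imwrite("pics/w2.png",d["pixels"][:,:,::-1]); np.savez("w2.npz",**d)
m=hullfill(cmask(d,(12,90,30),(40,255,255),(0,420,150,400))); print(m.sum())
x,f=fit([d],[m],lambda p:world(p,box(.025,.095,-.024,.024,0,.044),.008),[.455,-.18,-.235]); print(x.round(4),f)
E
```

```text
3.55 [ 0.49987794 -0.19066827  0.09135907] [[0.971, -0.238, -0.002], [-0.238, -0.971, 0.001], [-0.002, -0.0, -1.0]]
[0.0002,0.0,0.0198,-0.0,0.005,-0.015,0.0002,0.0,0.0198,-0.0,0.005,-0.015,0.0002,0.0,0.0198,-0.0,0.005,-0.015,0.0002,0.0,0.0198,-0.0,0.005,-0.015]
10514
[ 0.454  -0.1809 -0.2125] 0.04285016345434567
```

View pics/w2.png

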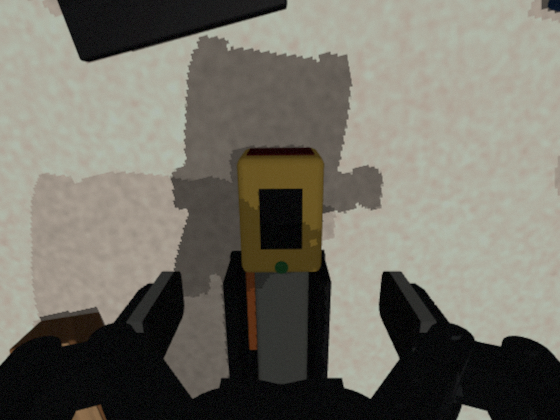

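The head (columns 239–322) is centred between the fingers (181/380). I'll descend, close and lift.

send_rows(steps=[0,0,0.02,0,0,0,0,0,0.02,0,0,0,0,0,0.02,0,0,0,0,0,0.015,0,0,0,0,0,0.004,0,0,0,0,0,0,0,0,0,0,0,0,0,0,0])

```text
time_s: 4.3
ee_pos: [0.502, -0.1904, 0.0139]
ee_rot: [0.993, -0.119, 0.001, 0.0]
wrist_force: [1.0, -0.1, 0.2]
grip_width: 0.997
grip_force: 0.0
```

send_rows(steps=[0,0,0,0,0,0,0,0,0,0,0,0,0,0,0,0,0,0,0,0,0,0,0,0,0,0,0,0,0,0,0,0,0,0,0,0,0,0,0,0,0,0,0,0,0,0,0,0], jaw=0.03)

```text
time_s: 5.1
ee_pos: [0.5013, -0.1901, 0.013]
ee_rot: [0.993, -0.119, 0.0, 0.0]
wrist_force: [-0.4, 0.2, 5.6]
grip_width: 0.552
grip_force: 61.6
```

send_rows(steps=[0,0,-0.006,0,0,0,0,0,-0.01,0,0,0,0,0,-0.012,0,0,0,0,0,-0.015,0,0,0,0,0,-0.015,0,0,0,0,0,-0.015,0,0,0,0,0,-0.015,0,0,0,0,0,-0.012,0,0,0,0,0,0,0,0,0,0,0,0,0,0,0])

```text
time_s: 6.1
ee_pos: [0.5011, -0.1899, 0.1125]
ee_rot: [0.993, -0.119, 0.0, 0.0]
wrist_force: [-1.2, 0.9, -2.5]
grip_width: 0.554
grip_force: 62.0
```

```bash
python3 - <<'E'
from plan import *
s=sensors.state(); print(s["time_s"],s["ee_pos"],s["wrist_force"],s["grip_width"])
d=vision.get_image("side"); a=d["pixels"][130:300,250:450,::-1]; cv2.imwrite("pics/s2.png",cv2.resize(a,None,fx=3,fy=3))
r=toolR(-.02); print(R.from_quat(s["ee_rot"]).as_matrix().round(3).tolist())
plan([.438+.047,.202,.125],r,15)
E
```

```text
6.1 [ 0.50106675 -0.18988185  0.1125171 ] [-1.15450734  0.87560725 -2.47925747] 0.5535910030521765
[[0.972, -0.236, 0.001], [-0.236, -0.972, -0.0], [0.001, 0.0, -1.0]]
[-0.0072,-0.0251,-0.0009,-0.0,0.0,-0.167,-0.0068,-0.0252,-0.0009,-0.0,0.0,-0.167,-0.0064,-0.0253,-0.0009,-0.0,0.0,-0.167,-0.0061,-0.0254,-0.0009,-0.0,0.0,-0.167,-0.0057,-0.0255,-0.0009,-0.0,0.0,-0.167,-0.0053,-0.0256,-0.0009,-0.0,0.0,-0.167,-0.005,-0.0257,-0.0009,-0.0,0.0,-0.167,-0.0046,-0.0257,-0.0009,-0.0,0.0,-0.167,-0.0042,-0.0258,-0.0009,-0.0,0.0,-0.167,-0.0038,-0.0259,-0.0009,-0.0,0.0,-0.167,-0.0035,-0.0259,-0.0009,-0.0,0.0,-0.167,-0.0031,-0.026,-0.0009,-0.0,0.0,-0.167,-0.0027,-0.026,-0.0009,-0.0,0.0,-0.167,-0.0023,-0.026,-0.0009,-0.0,0.0,-0.167,-0.0019,-0.0261,-0.0009,-0.0,0.0,-0.167]
```

View pics/s2.png

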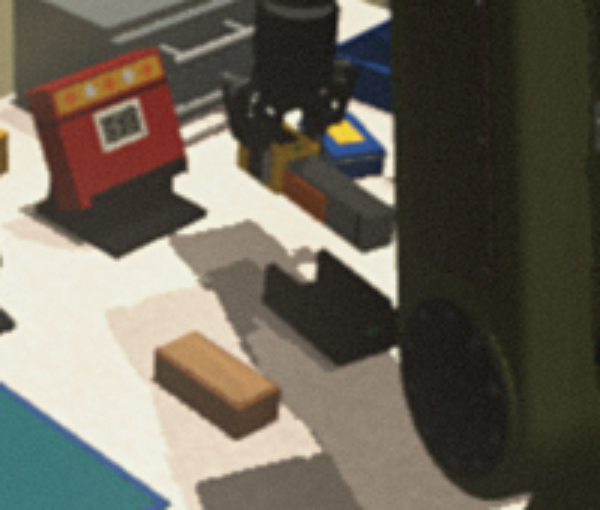

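The scanner is held level and clear of the dock, with the orange bar visible. I'll carry it to the mat.

send_rows(steps=[-0.004,-0.012,-0.002,0,0,-0.1,-0.007,-0.025,-0.002,0,0,-0.17,-0.007,-0.025,-0.002,0,0,-0.17,-0.006,-0.025,-0.002,0,0,-0.17,-0.006,-0.025,-0.002,0,0,-0.17,-0.006,-0.025,-0.002,0,0,-0.17,-0.005,-0.026,-0.001,0,0,-0.17,-0.005,-0.026,0,0,0,-0.17,-0.005,-0.026,0,0,0,-0.17,-0.004,-0.026,0,0,0,-0.17])

```text
time_s: 7.15
ee_pos: [0.4787, 0.0051, 0.128]
ee_rot: [1.0, -0.011, 0.001, -0.024]
wrist_force: [0.3, -0.0, -2.0]
grip_width: 0.554
grip_force: 62.0
```

send_rows(steps=[-0.004,-0.026,0,0,0,-0.17,-0.003,-0.026,0,0,0,-0.17,-0.003,-0.026,0,0,0,-0.17,-0.003,-0.026,0,0,0,-0.17,-0.002,-0.026,0,0,0,-0.17,-0.002,-0.014,0,0,0,-0.1,0,0,0,0,0,0,0,0,0,0,0,0,0,0,0,0,0,0])

```text
time_s: 8.05
ee_pos: [0.46, 0.0918, 0.1376]
ee_rot: [0.997, 0.066, 0.0, -0.047]
wrist_force: [-0.2, 0.0, -3.3]
grip_width: 0.555
grip_force: 62.2
```

```bash
python3 - <<'E'
from plan import *
s=sensors.state(); Rm=R.from_quat(s["ee_rot"]).as_matrix();print(s["time_s"],s["ee_pos"],Rm.round(3).tolist())
T=vision.get_image("top");S=vision.get_image("side");W=vision.get_image("wrist");np.savez("w3.npz",**W)
cv2.imwrite("pics/c3.png",np.hstack([cv2.resize(T["pixels"][150:300,130:290],None,fx=2.5,fy=2.5),cv2.resize(S["pixels"][150:360,130:370],(400,375))])[:,:,::-1])
h=cv2.cvtColor(S["pixels"],cv2.COLOR_RGB2HSV)
plan([.485,.202,.06],toolR(-.02),4)
E
```

```text
8.05 [0.45999291 0.09179097 0.13761956] [[0.991, 0.131, -0.006], [0.131, -0.987, 0.094], [0.007, -0.094, -0.996]]
[0.0097,-0.0246,0.0219,-0.271,0.002,0.435,0.0087,-0.0254,0.0213,-0.271,0.002,0.435,0.0078,-0.0262,0.0207,-0.271,0.002,0.435,0.0067,-0.027,0.02,-0.271,0.002,0.435]
```

View pics/c3.png

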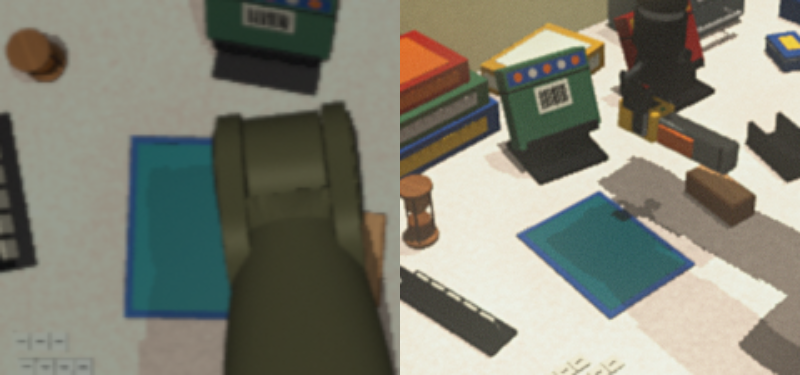

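```bash
python3 - <<'E'
from plan import *
s=sensors.state(); print(s["time_s"],s["ee_pos"],s["qpos"].round(3),s["qd"].round(3),s["tau"].round(1),s["wrist_force"],R.from_quat(s["ee_rot"]).as_rotvec().round(3))
E
```

```text
8.2 [0.45998859 0.09174662 0.13759317] [ 0.131  0.126 -0.511  0.928  0.094  3.141] [-0.    -0.002 -0.001 -0.    -0.     0.001] [  0.1 -40.2  31.9   0.    0.5   0. ] [ 0.55656263 -0.28432317 -2.06225833] [-3.041 -0.201 -0.   ]
```

send_rows(steps=[0,0,0,0,0,0,0,0,0,0,0,0])

```text
time_s: 8.4
ee_pos: [0.4599, 0.0919, 0.1376]
ee_rot: [0.997, 0.066, 0.0, -0.047]
wrist_force: [0.5, -0.7, -3.3]
grip_width: 0.554
grip_force: 62.2
```

```bash
python3 - <<'E'
from plan import *
s=sensors.state(); print(s["time_s"],s["ee_pos"],s["qpos"].round(3),s["qd"].round(3),R.from_quat(s["ee_rot"]).as_rotvec().round(3))
E
```

```text
8.4 [0.4599355  0.09194848 0.13763817] [ 0.131  0.126 -0.511  0.928  0.094  3.141] [-0.    -0.     0.     0.001 -0.     0.001] [-3.04e+00 -2.01e-01 -1.00e-03]
```

```bash
python3 - <<'E'
from plan import *
plan([.479,.2245,.12],toolR(.48),8)
E
```

```text
[0.0045,-0.0158,0.0037,-0.132,-0.033,-0.498,0.0052,-0.0157,0.0035,-0.132,-0.033,-0.498,0.0059,-0.0155,0.0034,-0.132,-0.033,-0.498,0.0066,-0.0152,0.0032,-0.132,-0.033,-0.498,0.0072,-0.015,0.003,-0.132,-0.033,-0.498,0.0079,-0.0147,0.0028,-0.132,-0.033,-0.498,0.0085,-0.0143,0.0026,-0.132,-0.033,-0.498,0.0092,-0.014,0.0024,-0.132,-0.033,-0.498]
```

send_rows(steps=[0.002,-0.008,0.003,-0.13,-0.03,-0.8,0.006,-0.0157,0.0035,-0.13,-0.03,-0.8,0.007,-0.015,0.0034,-0.13,-0.03,-0.7,0.008,-0.0147,0.0032,-0.13,-0.03,-0.6,0.0085,-0.0145,0.003,-0.13,-0.03,-0.5,0.009,-0.014,0.0028,-0.13,-0.03,-0.38,0.009,-0.014,0.0026,-0.13,-0.03,-0.2,0.009,-0.014,0.0024,-0.13,-0.03,0,0,0,0,0,0,0,0,0,0,0,0,0])

```text
time_s: 9.4
ee_pos: [0.4768, 0.2171, 0.1199]
ee_rot: [0.971, 0.238, 0.003, -0.0]
wrist_force: [-0.2, -0.6, -3.2]
grip_width: 0.559
grip_force: 62.4
```

```bash
python3 - <<'E'
from plan import *
s=sensors.state(); Rm=R.from_quat(s["ee_rot"]).as_matrix();print(s["time_s"],s["ee_pos"],s["qpos"].round(3),Rm.round(3).tolist())
plan([.479,.2245,.03],toolR(.48),5)
S=vision.get_image("side");W=vision.get_image("wrist");np.savez("w3.npz",**W)
cv2.imwrite("pics/c4.png",np.hstack([cv2.resize(W["pixels"],(400,300)),cv2.resize(S["pixels"][170:350,130:370],(400,300))])[:,:,::-1])
E
```

```text
9.4 [0.4767501  0.21713867 0.11986812] [ 0.428  0.241 -0.41   0.915 -0.     3.089] [[0.887, 0.462, 0.006], [0.462, -0.887, 0.002], [0.006, 0.001, -1.0]]
[0.001,-0.0011,0.018,0.002,-0.014,0.002,0.001,-0.0011,0.018,0.002,-0.014,0.002,0.001,-0.0011,0.018,0.002,-0.014,0.002,0.001,-0.0011,0.018,0.002,-0.014,0.002,0.0011,-0.0011,0.018,0.002,-0.014,0.002]
```

View pics/c4.png

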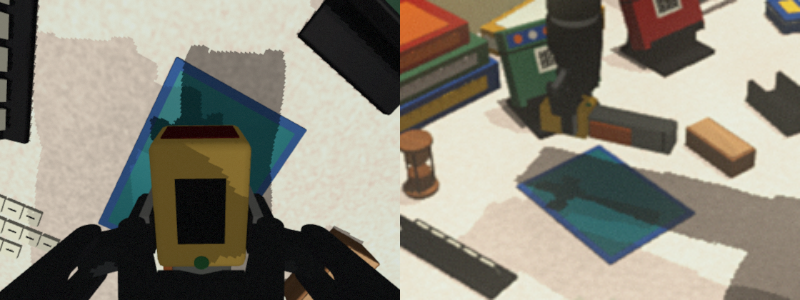

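send_rows(steps=[0.001,-0.001,0.02,0,0,0,0.001,-0.001,0.02,0,0,0,0.001,-0.001,0.02,0,0,0,0.001,-0.001,0.02,0,0,0,0.001,-0.001,0.012,0,0,0,0,0,0.008,0,0,0,0,0,0,0,0,0,0,0,0,0,0,0])

```text
time_s: 10.3
ee_pos: [0.4802, 0.2242, 0.0207]
ee_rot: [0.971, 0.238, 0.004, -0.001]
wrist_force: [0.1, -0.3, -1.9]
grip_width: 0.553
grip_force: 62.4
```

send_rows(steps=[0,0,0.003,0,0,0,0,0,0,0,0,0,0,0,0,0,0,0])

```text
time_s: 10.6
ee_pos: [0.48, 0.2243, 0.0175]
ee_rot: [0.971, 0.238, 0.004, -0.001]
wrist_force: [-0.3, 0.4, -3.3]
grip_width: 0.555
grip_force: 62.4
```

send_rows(steps=[0,0,0.003,0,0,0,0,0,0.002,0,0,0,0,0,0,0,0,0,0,0,0,0,0,0])

```text
time_s: 11.0
ee_pos: [0.4797, 0.2241, 0.012]
ee_rot: [0.971, 0.238, 0.003, -0.0]
wrist_force: [0.5, 0.1, -2.3]
grip_width: 0.549
grip_force: 62.4
```

send_rows(steps=[0,0,0.001,0,0,0,0,0,0,0,0,0,0,0,0,0,0,0])

```text
time_s: 11.3
ee_pos: [0.4798, 0.2242, 0.0111]
ee_rot: [0.971, 0.238, 0.003, -0.0]
wrist_force: [0.2, 0.2, -2.1]
grip_width: 0.556
grip_force: 62.4
```

send_rows(steps=[0,0,0.001,0,0,0,0,0,0,0,0,0,0,0,0,0,0,0])

```text
time_s: 11.6
ee_pos: [0.4798, 0.2242, 0.0101]
ee_rot: [0.971, 0.238, 0.003, -0.0]
wrist_force: [0.3, 0.7, -2.9]
grip_width: 0.558
grip_force: 62.4
```

send_rows(steps=[0,0,0.001,0,0,0,0,0,0,0,0,0,0,0,0,0,0,0])

```text
time_s: 11.9
ee_pos: [0.48, 0.2243, 0.0093]
ee_rot: [0.971, 0.238, 0.004, -0.001]
wrist_force: [0.1, -0.2, 0.4]
grip_width: 0.55
grip_force: 62.6
```

send_rows(steps=[0,0,0.001,0,0,0,0,0,0,0,0,0,0,0,0,0,0,0])

```text
time_s: 12.2
ee_pos: [0.48, 0.2243, 0.0093]
ee_rot: [0.971, 0.238, 0.004, -0.001]
wrist_force: [-2.9, -1.7, 11.7]
grip_width: 0.554
grip_force: 64.0
```

Contact with the mat. Opening, then rising straight up.

send_rows(steps=[0,0,-0.001,0,0,0,0,0,0,0,0,0,0,0,0,0,0,0,0,0,0,0,0,0,0,0,0,0,0,0,0,0,0,0,0,0], jaw=0.0854)

```text
time_s: 12.8
ee_pos: [0.4798, 0.2242, 0.009]
ee_rot: [0.971, 0.238, 0.003, -0.0]
wrist_force: [-0.1, 0.1, -0.1]
grip_width: 0.995
grip_force: 0.0
```

send_rows(steps=[0,0,-0.02,0,0,0,0,0,-0.04,0,0,0,0,0,-0.04,0,0,0,-0.02,0,-0.04,0,0,0,-0.03,0,-0.03,0,0,0,-0.03,0,0,0,0,0,-0.01,0,0,0,0,0,0,0,0,0,0,0])

```text
time_s: 13.6
ee_pos: [0.398, 0.1818, 0.1784]
ee_rot: [0.971, 0.238, 0.003, -0.0]
wrist_force: [0.4, 0.7, 0.2]
grip_width: 1.001
grip_force: 0.0
```

```bash
python3 - <<'E'
from plan import *
s=sensors.state();print(s["time_s"],s["ee_pos"],s["qpos"].round(3))
d=vision.get_image("wrist"); np.savez("w5.npz",**d); cv2.imwrite("pics/w5.png",d["pixels"][:,:,::-1])
m=hullfill(cmask(d,(12,90,30),(35,255,255),(0,420,150,420))); print(m.sum())
x,f=fit([d],[m],lambda p:world(p,box(.025,.095,-.024,.024,0,.044),.004),[.438,.202,.48]); print(x.round(4),f)
E
```

```text
13.6 [0.39797974 0.1817556  0.17840216] [ 0.429  0.034 -0.508  1.022 -0.     3.09 ]
6409
[0.4375 0.2014 0.49  ] 0.05072698631760175
```

View pics/w5.png

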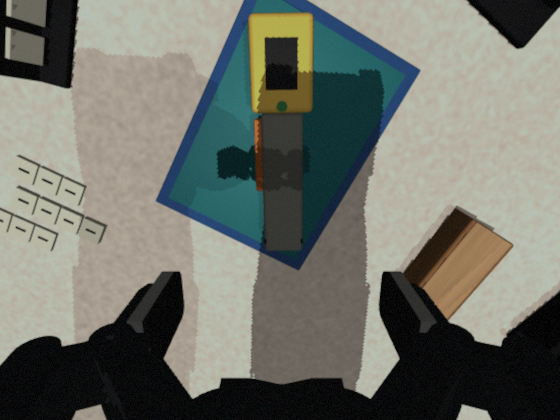

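The scanner lies on the mat inside the rim, head at (281,60) and tail at (282,250). The last joint's range means I have to flip the gripper half a turn before the handle grasp.

send_rows(steps=[0,0,0,0,0,-1,0,0,0,0,0,-1,0,0,0,0,0,-1,0,0,0,0,0,-1,0,0,0,0,0,-1,0,0,0,0,0,-1,0,0,0,0,0,-1,0,0,0,0,0,-1,0,0,0,0,0,-1,0,0,0,0,0,-1])

```text
time_s: 14.65
ee_pos: [0.4, 0.1828, 0.1777]
ee_rot: [0.779, 0.627, 0.003, 0.001]
wrist_force: [0.0, -0.4, 0.3]
grip_width: 1.0
grip_force: 0.0
```

send_rows(steps=[0,0,0,0,0,-1,0,0,0,0,0,-1,0,0,0,0,0,-1,0,0,0,0,0,-1,0,0,0,0,0,-1,0,0,0,0,0,-1,0,0,0,0,0,-1,0,0,0,0,0,-1,0,0,0,0,0,-1,0,0,0,0,0,-1])

```text
time_s: 15.65
ee_pos: [0.4, 0.1828, 0.1777]
ee_rot: [0.441, 0.898, 0.002, 0.002]
wrist_force: [0.7, 0.6, 0.3]
grip_width: 1.001
grip_force: 0.0
```

send_rows(steps=[0,0,0,0,0,-1,0,0,0,0,0,-1,0,0,0,0,0,-1,0,0,0,0,0,-1,0,0,0,0,0,-1,0,0,0,0,0,-1,0,0,0,0,0,-1,0,0,0,0,0,-1,0,0,0,0,0,-1,0,0,0,0,0,-1])

```text
time_s: 16.65
ee_pos: [0.4, 0.1828, 0.1777]
ee_rot: [0.02, 1.0, 0.001, 0.003]
wrist_force: [-0.3, -0.6, 0.5]
grip_width: 1.002
grip_force: 0.0
```

send_rows(steps=[0,0,0,0,0,-1,0,0,0,0,0,-1,0,0,0,0,0,-1,0,0,0,0,0,-1,0,0,0,0,0,-1,0,0,0,0,0,-1,0,0,0,0,0,0,0,0,0,0,0,0])

```text
time_s: 17.45
ee_pos: [0.3995, 0.1825, 0.1779]
ee_rot: [-0.237, 0.972, 0.0, 0.003]
wrist_force: [-0.9, -0.9, -0.1]
grip_width: 1.0
grip_force: 0.0
```

```bash
cat >> plan.py <<'E'
def toolF(yaw,pitch=0): # flipped: tool x=-scanner x
    return R.from_euler("ZY",[yaw,pitch])*R.from_rotvec([np.pi,0,0])*R.from_rotvec([0,0,np.pi])
E
python3 - <<'E'
from plan import *
s=sensors.state();print(s["time_s"],s["ee_pos"],s["qpos"].round(3),R.from_quat(s["ee_rot"]).as_matrix().round(3).tolist())
o=np.array([.4375,.2017]);y=.485;u=np.array([np.cos(y),np.sin(y)]);v=np.array([-u[1],u[0]])
g=o-.010*u+.001*v;print(g);plan([*g,.09],toolF(y),4)
E
```

```text
17.45 [0.39952733 0.18250676 0.17793167] [ 0.429  0.038 -0.505  1.021 -0.    -0.049] [[-0.888, -0.46, 0.006], [-0.46, 0.888, 0.002], [-0.006, -0.001, -1.0]]
[0.42818704 0.19792259]
[-0.008,0.0001,0.022,-0.002,0.017,-0.02,-0.008,0.0001,0.022,-0.002,0.017,-0.02,-0.0081,0.0001,0.022,-0.002,0.017,-0.02,-0.0081,0.0001,0.022,-0.002,0.017,-0.02]
```

send_rows(steps=[-0.008,0,0.022,0,0.02,-0.02,-0.008,0,0.022,0,0.02,-0.02,-0.008,0,0.022,0,0.02,-0.02,-0.008,0,0.022,0,0.01,-0.02,0,0,0,0,0,0,0,0,0,0,0,0])

```text
time_s: 18.05
ee_pos: [0.4273, 0.197, 0.0905]
ee_rot: [-0.241, 0.971, -0.0, -0.0]
wrist_force: [-0.5, 0.7, 1.5]
grip_width: 0.998
grip_force: 0.0
```

```bash
python3 - <<'E'
from plan import *
s=sensors.state();print(s["time_s"],s["ee_pos"],R.from_quat(s["ee_rot"]).as_matrix().round(3).tolist())
plan([.4282,.1979,.009],toolF(.485),4)
d=vision.get_image("wrist"); np.savez("w6.npz",**d); cv2.imwrite("pics/w6.png",d["pixels"][:,:,::-1])
E
```

```text
18.05 [0.42726938 0.19700969 0.09046765] [[-0.884, -0.467, -0.001], [-0.467, 0.884, -0.001], [0.001, -0.001, -1.0]]
[-0.0003,0.0001,0.0204,-0.002,-0.003,0.003,-0.0003,0.0001,0.0204,-0.002,-0.003,0.003,-0.0003,0.0001,0.0204,-0.002,-0.003,0.003,-0.0003,0.0001,0.0204,-0.002,-0.003,0.003]
```

View pics/w6.png

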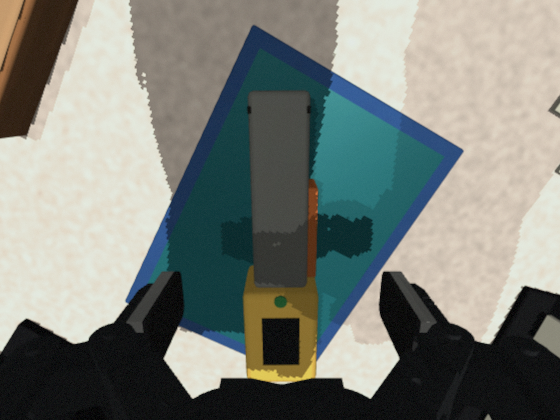

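The handle, centred at column 280, sits midway between the fingers and the bar spans rows 182–277. I'll descend, squeeze and check that it is held.

send_rows(steps=[-0.001,0,0.02,0,0,0,0,0,0.02,0,0,0,0,0,0.02,0,0,0,0,0,0.015,0,0,0,0,0,0.006,0,0,0,0,0,0,0,0,0,0,0,0,0,0,0])

```text
time_s: 18.8
ee_pos: [0.4293, 0.198, 0.0107]
ee_rot: [-0.241, 0.971, -0.0, 0.001]
wrist_force: [0.0, -0.7, -0.2]
grip_width: 0.997
grip_force: 0.0
```

send_rows(steps=[0,0,0,0,0,0,0,0,0,0,0,0,0,0,0,0,0,0,0,0,0,0,0,0,0,0,0,0,0,0,0,0,0,0,0,0,0,0,0,0,0,0,0,0,0,0,0,0,0,0,0,0,0,0], jaw=0.02)

```text
time_s: 19.7
ee_pos: [0.4294, 0.1973, 0.0106]
ee_rot: [-0.241, 0.971, -0.001, 0.001]
wrist_force: [-0.4, -4.0, 9.8]
grip_width: 0.407
grip_force: 59.8
```

send_rows(steps=[0,0,-0.006,0,0,0,0,0,-0.01,0,0,0,0,0,-0.015,0,0,0,0,0,-0.02,0,0,0,0,0,-0.02,0,0,0,0,0,-0.015,0,0,0,0,0,0,0,0,0,0,0,0,0,0,0])

```text
time_s: 20.5
ee_pos: [0.4285, 0.1977, 0.0957]
ee_rot: [-0.241, 0.971, -0.0, 0.001]
wrist_force: [-0.4, -0.2, -2.3]
grip_width: 0.407
grip_force: 60.9
```

```bash
python3 - <<'E'
from plan import *
s=sensors.state();print(s["time_s"],s["ee_pos"],s["qpos"].round(3))
# refine green box: label corners via white mask in both views
T=vision.get_image("top");S=vision.get_image("side")
for nm,d,(u,v) in(("t",T,(237,157)),("s",S,(221,203))):
    cv2.imwrite(f"pics/lab_{nm}.png",cv2.resize(d["pixels"][v-50:v+50,u-50:u+50,::-1],(380,380),interpolation=cv2.INTER_CUBIC))
cv2.imwrite("pics/lab.png",np.hstack([cv2.imread("pics/lab_t.png"),cv2.imread("pics/lab_s.png")]))
E
```

```text
20.5 [0.42847345 0.19769694 0.09570002] [ 0.433  0.178 -0.552  0.84  -0.001 -0.054]
```

View pics/lab.png

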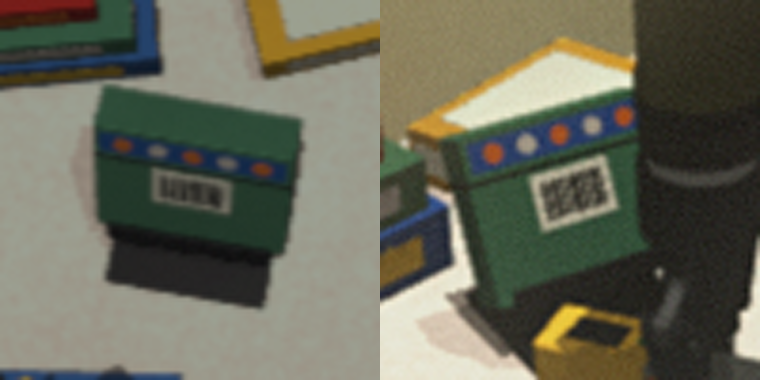

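The label corners in the two crops (top: about (152–232,172–214), side: about (530–618,154–232)) are clear. I'll fit the box pose from them.

```bash
cat > lab.py <<'E'
from plan import *
from scipy.optimize import least_squares
T=vision.get_image("top");S=vision.get_image("side")
px=lambda c,o:(np.array(c,float)+.5)/3.8-.5+o
L=[[-.02,a*.03,.065+b*.02] for a,b in((1,1),(-1,1),(-1,-1),(1,-1))]
t=px([(154,172),(233,182),(230,215),(151,204)],(187,107)); s=px([(150,177),(227,154),(238,209),(162,232)],(171,153))
Bt=[[.02,.075,.125],[.02,-.075,.125],[-.02,.075,0],[-.02,-.075,0]]; bt=px([(105,85),(301,121),(98,222),(285,254)],(187,107))
def W(p,P): return world(p,np.array(P),p[3] if len(p)>3 else .036,.436)
def f(p,use):
    r=[]
    if "t" in use:r+=[proj(T,W(p,L))-t]
    if "b" in use:r+=[proj(T,W(p,Bt))-bt]
    if "s" in use:r+=[proj(S,W(p,L))-s]
    return np.vstack(r).ravel()
if __name__=="__main__":
  for u in("t","b","tb","s","tbs"):
    r=least_squares(f,[.665,.11,-.13],args=(u,)); print(u,r.x.round(4),"rms",np.sqrt(np.mean(r.fun**2)).round(2),"label",W(r.x,[-.02,0,.065]).round(4))
E
python3 lab.py
```

```text
t [ 0.6643  0.1116 -0.13  ] rms 0.31 label [0.6736 0.1104 0.1034]
b [ 0.6657  0.1118 -0.1622] rms 0.51 label [0.6749 0.1103 0.1034]
tb [ 0.665   0.1118 -0.1584] rms 0.48 label [0.6742 0.1103 0.1034]
s [ 0.6654  0.1087 -0.1925] rms 0.22 label [0.6746 0.1069 0.1034]
tbs [ 0.6647  0.1109 -0.1581] rms 0.55 label [0.6739 0.1094 0.1034]
```

```bash
cat > tgt.py <<'E'
from plan import *
lab=np.array([.6740,.1097,.1034]);YAW=-.16
Rs=R.from_euler("ZY",[YAW,.436]); Rt=toolF(YAW,.436)
wdw=lab-Rs.apply([.08,0,0]); tcp=wdw+Rs.apply([-.0092-.095,.001,.0066-.022])
def now():
    s=sensors.state(); r=R.from_quat(s["ee_rot"]); rs=r*R.from_rotvec([0,0,np.pi]).inv()*R.from_rotvec([np.pi,0,0]).inv()
    w=s["ee_pos"]-rs.apply([-.0092-.095,.001,.0066-.022]); b=rs.apply([1,0,0]); n=Rs.apply([1,0,0])
    k=(lab-w)@n/(b@n); h=w+k*b; print("t",s["time_s"],"q",s["qpos"].round(2),"dist",k.round(4),"miss",Rs.inv().apply(h-lab).round(4),"ang",np.degrees(np.arccos(b@n)).round(2),"ypr",rs.as_euler("ZYX").round(3),"grip",s["grip_width"].round(3),s["grip_force"].round(1))
E
python3 - <<'E'
from tgt import *
print(tcp,wdw); now(); plan(tcp,Rt,15)
E
```

```text
[0.50290358 0.13832439 0.1672315 ] [0.60241037 0.1212531  0.13718536]Traceback (most recent call last):
  File "<stdin>", line 2, in <module>
  File "tgt.py", line 8, in now
    k=(lab-w)@n/(b@n); h=w+k*b; print("t",s["time_s"],"q",s["qpos"].round(2),"dist",k.round(4),"miss",Rs.inv().apply(h-lab).round(4),"ang",np.degrees(np.arccos(b@n)).round(2),"ypr",rs.as_euler("ZYX").round(3),"grip",s["grip_width"].round(3),s["grip_force"].round(1))
                                                                                                                                                                                                                        ^^^^^^^^^^^^^^^^^^^^^
AttributeError: 'float' object has no attribute 'round'
```

```bash
sed -i 's/s\["grip_width"\].round(3),s\["grip_force"\].round(1)/s["grip_width"],s["grip_force"]/' tgt.py
python3 - <<'E'
from tgt import *
now(); plan(tcp,Rt,15)
E
```

```text
t 20.7 q [ 0.43  0.18 -0.55  0.84 -0.   -0.05] dist 0.2209 miss [-0.      0.2424  0.0069] ang 43.63 ypr [ 0.487  0.001 -0.001] grip 0.4059995286462875 60.89055418968201
[-0.0026,-0.0058,-0.0048,-0.108,0.321,0.486,-0.0027,-0.0057,-0.005,-0.108,0.321,0.486,-0.0028,-0.0055,-0.0051,-0.108,0.321,0.486,-0.0029,-0.0053,-0.0052,-0.108,0.321,0.486,-0.0029,-0.0052,-0.0054,-0.108,0.321,0.486,-0.003,-0.005,-0.0055,-0.108,0.321,0.486,-0.0031,-0.0048,-0.0056,-0.108,0.321,0.486,-0.0031,-0.0046,-0.0057,-0.108,0.321,0.486,-0.0031,-0.0044,-0.0059,-0.108,0.321,0.486,-0.0032,-0.0042,-0.006,-0.108,0.321,0.486,-0.0032,-0.004,-0.0061,-0.108,0.321,0.486,-0.0032,-0.0039,-0.0063,-0.108,0.321,0.486,-0.0031,-0.0037,-0.0064,-0.108,0.321,0.486,-0.0031,-0.0035,-0.0065,-0.108,0.321,0.486,-0.0031,-0.0033,-0.0066,-0.108,0.321,0.486]
```

send_rows(steps=[-0.0026,-0.0058,-0.0048,-0.11,0.32,0.49,-0.0027,-0.0057,-0.005,-0.11,0.32,0.49,-0.0028,-0.0055,-0.0051,-0.11,0.32,0.49,-0.0029,-0.0053,-0.0052,-0.11,0.32,0.49,-0.0029,-0.0052,-0.0054,-0.11,0.32,0.49,-0.003,-0.005,-0.0055,-0.11,0.32,0.49,-0.003,-0.0048,-0.0056,-0.11,0.32,0.49,-0.003,-0.0046,-0.0057,-0.11,0.32,0.49])

```text
time_s: 21.5
ee_pos: [0.4683, 0.1658, 0.1337]
ee_rot: [-0.07, 0.991, 0.01, -0.117]
wrist_force: [-0.4, -1.0, -2.8]
grip_width: 0.408
grip_force: 60.9
```

send_rows(steps=[-0.003,-0.0044,-0.0059,-0.11,0.32,0.49,-0.003,-0.0042,-0.006,-0.11,0.32,0.49,-0.003,-0.004,-0.0061,-0.11,0.32,0.48,-0.003,-0.0039,-0.0063,-0.11,0.32,0.48,-0.003,-0.0037,-0.0064,-0.11,0.32,0.48,-0.003,-0.0035,-0.0065,-0.11,0.32,0.48,-0.003,-0.0033,-0.0066,-0.1,0.32,0.48,0,0,0,0,0,0,0,0,0,0,0,0])

```text
time_s: 22.4
ee_pos: [0.5024, 0.1382, 0.1675]
ee_rot: [0.078, 0.973, 0.019, -0.215]
wrist_force: [-1.1, -0.2, -2.9]
grip_width: 0.41
grip_force: 60.9
```

```bash
python3 - <<'E'
from tgt import *
now(); plan(tcp,Rt,2)
T=vision.get_image("top");S=vision.get_image("side")
s=sensors.state(); r=R.from_quat(s["ee_rot"]); rs=r*R.from_rotvec([0,0,np.pi]).inv()*R.from_rotvec([np.pi,0,0]).inv()
o=s["ee_pos"]-rs.apply([-.0092,.001,.0066])
H=rs.apply(box(.025,.095,-.024,.024,0,.044))+o
for nm,d in(("top",T),("side",S)):
    p=proj(d,H);x0,y0=p.min(0).astype(int)-12;x1,y1=p.max(0).astype(int)+12
    m=cmask(d,(14,90,40),(36,255,255),(y0,y1,x0,x1)); q=np.argwhere(m)[:,::-1]
    print(nm,"model box",p.min(0).round(1),p.max(0).round(1),"seen",q.min(0),q.max(0),m.sum(),"area model",sil(d,H).sum().round())
    print("  label px",proj(d,lab).round(1), "window px",proj(d,o+rs.apply([.095,0,.022])).round(1))
    for r in vision.outline_of(nm.strip(),"scanner")[:1]: a=np.argwhere(r["mask"])[:,::-1]; print("  net",r["p"],a.min(0),a.max(0))
E
```

```text
t 22.4 q [0.18 0.56 0.08 1.5  0.14 0.31] dist 0.0806 miss [ 0.     -0.0001  0.0002] ang 0.08 ypr [-0.159  0.435  0.003] grip 0.40950205068237927 60.89650511741638
[-0.0003,0.0001,0.0,0.015,0.007,0.004,-0.0003,0.0001,0.0,0.015,0.007,0.004]
top model box [218.2 174.7] [240.7 207.3] seen [220 163] [220 163] 1 area model 629.0
  label px [[237.4 157.4]] window px [[232.  180.6]]
side model box [223.7 193.8] [256.5 216.6] seen [225 198] [243 215] 256 area model 643.0
  label px [[221.2 203.8]] window px [[234.  204.5]]
  net 0.63 [226 195] [278 217]
```

Pose is within a millimetre of the model, and the side view agrees to about 1 px. Holding.

send_rows(steps=[0,0,0,0,0,0,0,0,0,0,0,0,0,0,0,0,0,0,0,0,0,0,0,0,0,0,0,0,0,0,0,0,0,0,0,0,0,0,0,0,0,0,0,0,0,0,0,0,0,0,0,0,0,0,0,0,0,0,0,0])

```text
time_s: 23.6
ee_pos: [0.5025, 0.1383, 0.1685]
ee_rot: [0.078, 0.973, 0.019, -0.215]
wrist_force: [0.4, 0.5, -2.5]
grip_width: 0.403
grip_force: 60.9
```

send_rows(steps=[0,0,0,0,0,0,0,0,0,0,0,0,0,0,0,0,0,0,0,0,0,0,0,0,0,0,0,0,0,0,0,0,0,0,0,0,0,0,0,0,0,0])

```text
time_s: 24.3
ee_pos: [0.5025, 0.1383, 0.1685]
ee_rot: [0.078, 0.973, 0.019, -0.215]
wrist_force: [-0.8, 0.6, -3.0]
grip_width: 0.404
grip_force: 60.9
```

```bash
python3 - <<'E'
from tgt import *
now(); plan([.4291,.1975,.05],toolF(.485),16)
E
```

```text
t 24.3 q [0.18 0.56 0.08 1.51 0.14 0.31] dist 0.081 miss [ 0.     -0.0001  0.0013] ang 0.1 ypr [-0.16   0.434  0.003] grip 0.4039870442007538 60.90082883834839
[0.0015,0.0029,0.0089,0.102,-0.299,-0.455,0.0016,0.003,0.0088,0.102,-0.299,-0.455,0.0017,0.0032,0.0087,0.102,-0.299,-0.455,0.0018,0.0033,0.0087,0.102,-0.299,-0.455,0.0019,0.0035,0.0086,0.102,-0.299,-0.455,0.002,0.0036,0.0085,0.102,-0.299,-0.455,0.0021,0.0038,0.0084,0.102,-0.299,-0.455,0.0022,0.004,0.0083,0.102,-0.299,-0.455,0.0022,0.0041,0.0082,0.102,-0.299,-0.455,0.0023,0.0043,0.0081,0.102,-0.299,-0.455,0.0023,0.0044,0.008,0.102,-0.299,-0.455,0.0023,0.0046,0.0079,0.102,-0.299,-0.455,0.0023,0.0048,0.0078,0.102,-0.299,-0.455,0.0024,0.0049,0.0077,0.102,-0.299,-0.455,0.0024,0.0051,0.0076,0.102,-0.299,-0.455,0.0023,0.0053,0.0075,0.102,-0.299,-0.455]
```

send_rows(steps=[0.0015,0.0029,0.006,0.1,-0.3,-0.455,0.0016,0.003,0.006,0.1,-0.3,-0.455,0.0017,0.0032,0.006,0.1,-0.3,-0.455,0.0018,0.0033,0.006,0.1,-0.3,-0.455,0.0019,0.0035,0.006,0.1,-0.3,-0.455,0.002,0.0036,0.006,0.1,-0.3,-0.455,0.0021,0.0038,0.006,0.1,-0.3,-0.455,0.0022,0.004,0.006,0.1,-0.3,-0.455])

```text
time_s: 25.1
ee_pos: [0.4726, 0.1673, 0.1288]
ee_rot: [-0.083, 0.991, 0.01, -0.109]
wrist_force: [0.2, -0.4, -3.1]
grip_width: 0.409
grip_force: 60.9
```

send_rows(steps=[0.0022,0.0041,0.006,0.1,-0.3,-0.455,0.0023,0.0043,0.006,0.1,-0.3,-0.455,0.0023,0.0044,0.006,0.1,-0.3,-0.455,0.0023,0.0046,0.006,0.1,-0.3,-0.455,0.0023,0.0048,0.006,0.1,-0.3,-0.455,0.0024,0.0049,0.006,0.1,-0.3,-0.455,0.0024,0.0051,0.006,0.1,-0.3,-0.455,0.0023,0.0053,0.006,0.1,-0.3,-0.455,0,0,0,0,0,0])

```text
time_s: 26.0
ee_pos: [0.4359, 0.1967, 0.0839]
ee_rot: [-0.24, 0.971, 0.002, -0.001]
wrist_force: [-0.5, -1.2, -2.0]
grip_width: 0.407
grip_force: 60.9
```

```bash
python3 - <<'E'
from tgt import *
now(); print(sensors.state()["ee_pos"]); plan([.4291,.1975,.022],toolF(.485),6)
E
```

```text
t 26.0 q [ 0.42  0.2  -0.55  0.82  0.   -0.06] dist 0.2042 miss [ 0.      0.2326 -0.0046] ang 43.6 ypr [0.486 0.    0.003] grip 0.40726669968866896 60.893579721450806
[0.43593354 0.1966595  0.08393707]
[0.0009,0.0006,0.0103,0.006,-0.001,0.001,0.0009,0.0006,0.0103,0.006,-0.001,0.001,0.0009,0.0006,0.0103,0.006,-0.001,0.001,0.0009,0.0006,0.0103,0.006,-0.001,0.001,0.0009,0.0006,0.0103,0.006,-0.001,0.001,0.0009,0.0006,0.0103,0.006,-0.001,0.001]
```

send_rows(steps=[0.001,0.0006,0.012,0.01,0,0,0.001,0.0006,0.012,0.01,0,0,0.001,0.0006,0.012,0.01,0,0,0.001,0.0006,0.012,0,0,0,0.001,0.0006,0.01,0,0,0,0.001,0.0006,0.007,0,0,0,0,0,0.004,0,0,0,0,0,0.002,0,0,0,0,0,0,0,0,0])

```text
time_s: 26.9
ee_pos: [0.4314, 0.1976, 0.0136]
ee_rot: [-0.24, 0.971, 0.0, 0.001]
wrist_force: [-0.6, 0.3, -3.0]
grip_width: 0.406
grip_force: 60.9
```

send_rows(steps=[0,0,0.001,0,0,0,0,0,0,0,0,0,0,0,0,0,0,0])

```text
time_s: 27.2
ee_pos: [0.4315, 0.1976, 0.0128]
ee_rot: [-0.24, 0.971, 0.0, 0.001]
wrist_force: [0.2, 0.3, -1.7]
grip_width: 0.406
grip_force: 60.9
```

send_rows(steps=[0,0,0.001,0,0,0,0,0,0,0,0,0,0,0,0,0,0,0])

```text
time_s: 27.5
ee_pos: [0.4313, 0.1975, 0.0116]
ee_rot: [-0.24, 0.971, 0.0, 0.001]
wrist_force: [0.5, 0.1, -2.4]
grip_width: 0.406
grip_force: 60.9
```

send_rows(steps=[0,0,0.001,0,0,0,0,0,0,0,0,0,0,0,0,0,0,0])

```text
time_s: 27.8
ee_pos: [0.4314, 0.1975, 0.0107]
ee_rot: [-0.24, 0.971, 0.0, 0.001]
wrist_force: [-0.6, -0.9, 0.4]
grip_width: 0.405
grip_force: 61.2
```

send_rows(steps=[0,0,0.0007,0,0,0,0,0,0,0,0,0,0,0,0,0,0,0])

```text
time_s: 28.1
ee_pos: [0.4314, 0.1975, 0.0106]
ee_rot: [-0.24, 0.971, 0.0, 0.001]
wrist_force: [-2.5, -2.6, 8.9]
grip_width: 0.405
grip_force: 62.6
```

Resting on the mat. Releasing and retreating.

send_rows(steps=[0,0,-0.0007,0,0,0,0,0,0,0,0,0,0,0,0,0,0,0,0,0,0,0,0,0,0,0,0,0,0,0,0,0,0,0,0,0,0,0,0,0,0,0], jaw=0.0854)

```text
time_s: 28.8
ee_pos: [0.4313, 0.1975, 0.0105]
ee_rot: [-0.24, 0.971, 0.0, 0.001]
wrist_force: [-0.0, -0.2, -0.2]
grip_width: 0.999
grip_force: 0.0
```

send_rows(steps=[0,0,-0.02,0,0,0,0,0,-0.04,0,0,0,0,0,-0.04,0,0,0,0,0,-0.04,0,0,0,0,0,-0.03,0,0,0,0,0,0,0,0,0,0,0,0,0,0,0])

```text
time_s: 29.5
ee_pos: [0.4315, 0.1975, 0.181]
ee_rot: [-0.24, 0.971, 0.0, 0.002]
wrist_force: [-0.4, 0.0, -0.6]
grip_width: 0.998
grip_force: 0.0
```

```bash
python3 - <<'E'
from plan import *
s=sensors.state(); print(s["time_s"],s["ee_pos"],s["grip_width"],s["wrist_force"])
d=vision.get_image("wrist"); cv2.imwrite("pics/w9.png",d["pixels"][:,:,::-1])
m=hullfill(cmask(d,(12,90,30),(35,255,255),(180,420,180,380)))
q=np.argwhere(m)[:,::-1]; print(m.sum(),q.min(0),q.max(0))
e=world([.4395,.2018,.485],box(.025,.095,-.024,.024,0,.044),.004); p=proj(d,e); print("model",p.min(0),p.max(0))
S=vision.get_image("side"); m=hullfill(cmask(S,(12,90,40),(38,255,255),(190,330,200,330))); q=np.argwhere(m)[:,::-1]; p=proj(S,e); print("side",m.sum(),q.min(0),q.max(0),"model",p.min(0).round(),p.max(0).round())
for r in vision.outline_of("side","scanner")[:1]: print(r["p"],r["centre"],proj(S,world([.4395,.2018,.485],np.array([[0,0,.02]]),.004)))
E
```

```text
29.5 [0.43148962 0.1975014  0.18099353] 0.99792597606958 [-0.43659087  0.00735468 -0.63401952]
4421 [250 216] [303 302]
model [253.91748277 217.22199042] [308.79652198 303.19570176]
side 781 [213 261] [245 289] model [210. 260.] [245. 292.]
0.68 [277.7, 245.2] [[251.0049728  282.04212269]]
```

The scanner is where expected, flat on the mat, and the gripper is clear.

```bash
python3 -c "
from bench import manip
print(manip.hand_in())"
```

```text
the job is handed in; nothing more can be done
None
```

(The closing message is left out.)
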